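Start the extraction, then the sander

TASK

Get the sander running with its dust extraction, pressing everything with the fingertips: first press the raised end of the wide rocker on the power box so that it tips fully over, then push the square key on the extractor's hand remote fully in where the remote lies, and last push the round flat start button on the sander's switch station fully in. Keep to this order, leave the mushroom-shaped stop button alone, do not pick the remote up or shove it away, and do not disturb the things lying about the bench.

Things in the scene. Friction and masses are not known exactly. Their poses are not given: they have to be found in the camera images.
- power_box: Grey painted bench power box, fixed to the bench, 190 mm long (its x) by 100 mm wide (y) by 56 mm high, with round black sockets in its long sides. Origin: centre of the underside, on the bench. z up, its -x end (the rocker end) faces roughly to the robot. The black rocker sits on its top, centred at x -42 mm; a tape measure lies on its top at about x +58 mm.
- main_rocker (a joint): Wide black rocker switch on the power box: a flat plate 66 mm long (along the box's x), 31 mm wide and 8 mm thick, tipping about a level axis along the box's y, at x -42 mm, y 0, 70 mm above the bench. Value: 0 rad as off (its -x end stands up, the plate tilted 0.25 rad), 0.5 rad fully on (the -x end down, tilted 0.25 rad the other way, against a stop). It has no spring: it stays where it is left and takes about 5 N at the marked point to tip.
- rocker_raised_end (a point): Point on the rocker's upper face at its raised -x end, 24 mm from the tipping axis, on the rocker's mid-line. 80 mm above the bench when off, 68 mm when fully on. Moves with the rocker. Press straight down here; fingertips wider than a few mm meet the tilted plate with the edge nearer the axis and then stop some 2 to 4 mm higher.
- remote: The extractor's hand remote, a loose black plastic box 125 mm long (its x) by 68 mm wide (y) by 30 mm high, about 0.3 kg, lying on the bench. Origin: centre of its underside. z up. It carries one square grey key centred at x +22 mm, y 0; at -x is a flat rubber pad that is not a key.
- extractor_key (a joint): Square grey key on the remote, 32 x 32 mm, standing 14 mm above the remote's top. Value: 0 m out, 0.006 m fully in against its stop. It slides straight down, takes about 5 N, has no return spring and stays where it is left.
- extractor_key_top (a point): Centre of the flat top of the square key: 44 mm above the bench when out, 38 mm when in. Moves with the key; its axes are the remote's.
- station: The sander's switch station, a grey painted box fixed to the bench, 165 mm long (its x) by 90 mm wide (y) by 50 mm high. Origin: centre of its underside. z up, its -x end faces roughly to the robot. On its top: the round flat start button at x -40 mm and the mushroom stop at x +45 mm, both at y 0.
- start_button (a joint): Round black flat-topped start button, 32 mm across, standing 14 mm above the station's top. Value: 0 m out, 0.006 m fully in against its stop. It slides straight down, takes about 5 N, has no return spring and stays where it is left.
- start_button_top (a point): Centre of the flat top of the start button: 64 mm above the bench when out, 58 mm when in. Moves with the button.
- stop_mushroom (a joint): Black mushroom-headed stop button on the station, domed head 46 mm across on a stem, its top 26 mm above the station. Value: 0 m out, 0.006 m fully in; a spring pushes it back. To be left alone.
- stop_mushroom_top (a point): Top of the mushroom stop's dome, 76 mm above the bench.
- tape_measure: Loose yellow tape measure case, 42 x 62 mm and 34 mm high, lying on the top of the power box (its top 90 mm above the bench). Origin: centre of its underside. Leave it alone.
- screw_jar: Loose closed jar, 60 mm across and 85 mm high, standing on the bench beyond the switches. Origin: centre of its underside. Leave it alone.
- screwdriver: Loose screwdriver, 200 mm long, lying on the bench beyond the switches. Its handle points to its -x. Leave it alone.
- offcut: Loose chipboard offcut, 50 mm (its x) by 130 mm (y) and 38 mm high, lying on the bench to the left of the switches. Origin: centre of its underside. Leave it alone.

How it is judged:
By the outcome, as a careful person would: the job done as asked, in the order asked, and still so for the second after the job is handed in, with the robot touching nothing.
It also fails if it takes over 46 s, if anything falls off the work surface, if the arm or the gripper's body presses on something with over 40 N, if the wrist force passes 120 N, or if a joint passes its speed limit or range.

ROBOT

A 6-joint arm with a two-finger parallel gripper is mounted at the origin on the work surface. World frame = base frame: x ahead of the robot, y to its left, z up, the work surface at z = 0. Lengths are in m, angles in rad, forces in N, time in s.
With the tool pointing down it reaches from about 0.2 to 0.875 m from the base axis. Payload 3.4 kg.
Tool frame: the origin (TCP) lies between the finger pads; the fingertips stand 14 mm ahead of it and the grasp point (between the pads) lies 5 mm behind it; z points along the fingers, y is the direction in which the jaws open and shut (so a half turn about z gives the same grasp; the last joint's range is limited). The gripper opens to 94 mm and grips with 3 to 60 N. Pads are 16 mm wide; open, the fingers measure 119 mm over their backs; the gripper's body (75 mm by 177 mm) begins 78 mm behind the grasp point.
Start: joints at [-1.313, 0.276, 1.505, -0, 1.361, -0.121], TCP at [0.213, -0.534, 0.219] pointing down, gripper open.
Joint ranges: [-2.89, 2.89], [-0.75, 2.08], [0.22, 2.7], [-1.18, 4.32], [0.11, 2.71], [-2.7, 2.7]. Speed limits (rad/s): [2.57, 2.57, 3.14, 3.14, 3.14, 3.14].

INTERFACE

Orientations are given as a unit quaternion [w, x, y, z].
In Python, from plant import bot gives the robot as it stands.
- The arm moves only by the tool move_arm, never from a script. Its argument "deltas" is a list of rows, each a list of 7 numbers: the turn, a rotation vector about the tool's x, y, z in degrees, then the shift along the tool's x, y, z in cm, then the opening, from -1 (shut) to 1 (fully open), so that 0 is half open. A call has 1 to 5 rows; each row is the pose to reach, as a shift and turn from the pose commanded when the call began, along the tool's axes at that moment; what a row does not reach only later rows make up. A row lasts 1/8 s, in which the tool goes at most 62.5 mm and 10.7 degrees, less where a joint would pass 70% of its speed; a pose out of reach is approached as far as the arm can. A call with a gripper value outside its range is refused whole. The fingers move at their own pace and stop on an object; "newtons" is the grip in N (left out, the last holds). Time passes only in rows, so rows that repeat a pose let the fingers close. It gives the time, the measured TCP pose, the force and the opening at its end, in the units of the state.
- bot.observe(): the state, without advancing time (a new reading comes with each control period).
- bot.capture(name): name is "scene" or "top" or "wrist"; returns a dict with "frame" (400x640x3 uint8, red, green, blue), "range_z" (400x640 float32, m along the optical axis (not along the pixel's ray), 0 where there is no reading), "vfov" (degrees; the focal length in pixels is half the picture's height over the tangent of half this angle, whatever the lens; pixels are square), "cx", "cy" (the principal point, pixels), "k1" (the pictures are not rectified: a ray, as slopes to the right and down, at radius r is drawn at 1 + k1 r^2 times it, then the intrinsics apply), "camera_from_world" (4x4, takes a point from world to camera coordinates). Camera axes: x right, y down, z forward; pixel columns grow to the right and rows downward; lengths in m; the calibration is good to about 2 mm. A picture is of the moment at which its call begins.
- bot.sign_off(): hands the job in, once; it reports no verdict.
The state is a dict: "clock": time; "joint_positions": joint angles; "joint_vel": joint speeds; "joint_efforts": joint torques, N m; "ee_pos": TCP position; "eef_rot": TCP orientation; "force": force on the tool from outside, world axes, zero at the start; "wrist_torque": the same for the moment, N m; "gripper_width": finger opening in m.
Only numpy, scipy, OpenCV 4.12 (cv2) and the standard library are available. Lean on these libraries where they do the work, as an engineer would, in place of code of your own. Each camera call takes 0.05 s, during which the arm holds its last target. There are 200 camera calls.

## Working session

There is one attempt and no reset: what is moved stays moved. The work goes in short steps, Python scripts to look and compute and a tool call to move; the robot and the scene stay as the last step left them, time stands still between calls to the robot, and variables do not carry over. Pictures are saved under pics/ and viewed, about 8 in all and at most 12, crops included, and the job is handed in when it is done.

Besides the shell and the picture viewer there is one more tool, called as a command line: name --pt "numbers of a row" for each row, then --argument value for the rest. move_arm: Moves the arm, as the interface text tells. Its arguments: {"type":"object","properties":{"deltas":{"type":"array","items":{"type":"array","items":{"type":"number"}}},"newtons":{"type":"number"}},"required":["deltas"]}

```bash
mkdir -p pics; cat > h.py <<'E'
import numpy as np, cv2
from plant import bot
def cap(n):
    c=bot.capture(n); return c
def K(c):
    h,w=c["frame"].shape[:2]; f=h/2/np.tan(np.radians(c["vfov"])/2)
    return np.array([[f,0,c["cx"]],[0,f,c["cy"]],[0,0,1.]])
def slopes(c,uv):
    return cv2.undistortPoints(np.array(uv,float).reshape(-1,1,2),K(c),np.array([c["k1"],0,0,0.])).reshape(-1,2)
def onplane(c,uv,z):
    s=slopes(c,uv); T=np.linalg.inv(c["camera_from_world"]); d=np.c_[s,np.ones(len(s))]@T[:3,:3].T; o=T[:3,3]
    return o+d*((z-o[2])/d[:,2])[:,None]
def cloud(c):
    h,w=c["range_z"].shape; u,v=np.meshgrid(np.arange(w),np.arange(h))
    s=slopes(c,np.c_[u.ravel(),v.ravel()]); T=np.linalg.inv(c["camera_from_world"])
    P=np.c_[s,np.ones(len(s))]*c["range_z"].reshape(-1,1)
    return (P@T[:3,:3].T+T[:3,3]).reshape(h,w,3)
def save(c,n): cv2.imwrite("pics/"+n,c["frame"][:,:,::-1])
E
python3 - <<'E'
from h import *
for n in("scene","top"):
    c=cap(n); save(c,n+"1.png"); np.savez(n+".npz",**c)
    print(n,c["vfov"],c["k1"],np.linalg.inv(c["camera_from_world"])[:3].round(3).tolist(),(c["range_z"]>0).mean())
E
```

```text
scene 42.82785912294162 -0.08392669285188221 [[0.322, 0.829, -0.456, 1.156], [0.947, -0.275, 0.168, -0.133], [0.013, -0.486, -0.874, 1.129]] 0.99595703125
top 42.99381532064659 -0.07285747797900982 [[0.005, -0.998, 0.068, 0.521], [-1.0, -0.004, 0.022, 0.056], [-0.022, -0.068, -0.997, 1.358]] 0.9958671875
```

View pics/top1.png

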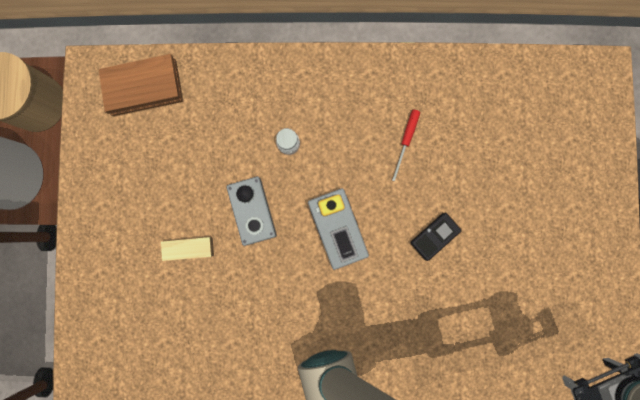

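View pics/scene1.png

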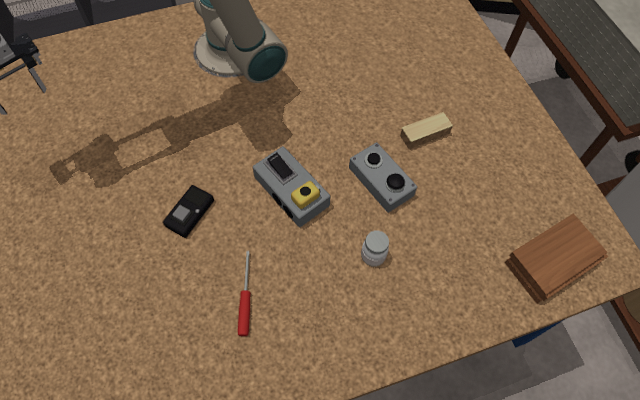

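Top view: rocker at about (344,244) on the power box, key at (445,231) on the remote, start button at (254,226), and mushroom at (245,194). The scene view shows the same layout. Next I measure positions.

```bash
python3 - <<'E'
from h import *
rois={"top":{"box":(300,180,375,275),"rem":(405,205,468,265),"sta":(222,172,280,250)},
"scene":{"box":(245,140,335,228),"rem":(158,180,220,240),"sta":(345,138,422,215)}}
bands={"box":(.048,.062),"rem":(.022,.034),"sta":(.043,.054)}
for n in("top","scene"):
    c=dict(np.load(n+".npz")); W=cloud(c); P0=W[280:330,100:250] if n=="top" else W[300:380,50:200]
    print(n,"bench z",np.median(P0[...,2]).round(4),P0[...,2].std().round(4))
    for k,(a,b,e,d) in rois[n].items():
        p=W[b:d,a:e].reshape(-1,3); lo,hi=bands[k]
        q=p[(p[:,2]>lo)]
        r=cv2.minAreaRect((q[:,:2]*1000).astype(np.float32)); 
        print(k,np.round(r[0],1),np.round(r[1],1),round(r[2],1),len(q),"med top z",np.median(q[:,2]).round(4))
        if k=="rem":
            q=p[p[:,2]>.038]; print(" key",q.mean(0).round(4),len(q),cv2.minAreaRect((q[:,:2]*1000).astype(np.float32)))
        if k=="sta":
            q=p[(p[:,2]>.058)]; _,l,ce=None,None,None
            lab=cv2.kmeans(q[:,:2].astype(np.float32),2,None,(3,50,1e-6),5,0); print(" buttons",lab[2].round(4),[q[lab[1][:,0]==i,2].max().round(3) for i in(0,1)],np.bincount(lab[1][:,0]))
        if k=="box":
            q=p[(p[:,2]>.08)]; print(" tape/rocker>80",q.mean(0).round(4)); 
c=dict(np.load("top.npz"));f=c["frame"][170:270,220:470]; cv2.imwrite("pics/crop.png",cv2.resize(f[:,:,::-1],None,fx=3.2,fy=3.2,interpolation=2))
# pixel->world by plane
print(onplane(c,[[344,244]],.07),onplane(c,[[445,231]],.044),onplane(c,[[254,226]],.064))
E
```

```text
top bench z -0.0015 0.099
box [536.8  23.5] [187.7 101. ] 21.2 2843 med top z 0.0565
 tape/rocker>80 [0.5839 0.0406 0.1571]
rem [ 498.4 -128. ] [114.9 352.3] 11.0 1258 med top z 0.0296
 key [ 0.5324 -0.2153  0.1913] 177 ((518.5974731445312, -108.29292297363281), (41.10189437866211, 325.8869934082031), 6.252721786499023)
sta [590.7 186.5] [170.4 241.6] 7.2 2104 med top z 0.0497
 buttons [[0.5978 0.2545]
 [0.5213 0.0559]] [np.float64(0.08), np.float64(1.358)] [358  20]
scene bench z 0.0004 0.0609
box [798.9  -4.9] [172.1 739.5] 83.4 2792 med top z 0.0581
 tape/rocker>80 [0.6268 0.0264 0.1615]
rem [ 809.4 -217.4] [701.8 132.1] 3.0 1273 med top z 0.031
 key [ 0.5684 -0.2417  0.1047] 178 ((832.7587280273438, -182.53489685058594), (653.4301147460938, 41.92937469482422), 12.398614883422852)
sta [836.6 125.3] [173.3 803.5] 63.3 2083 med top z 0.0512
 buttons [[ 1.1564 -0.1329]
 [ 0.6003  0.2549]] [np.float64(1.129), np.float64(0.083)] [ 24 362]
[[0.49764403 0.00897323 0.07      ]] [[ 0.53161745 -0.25272017  0.044     ]] [[0.54199155 0.23850293 0.064     ]]
```

View pics/crop.png

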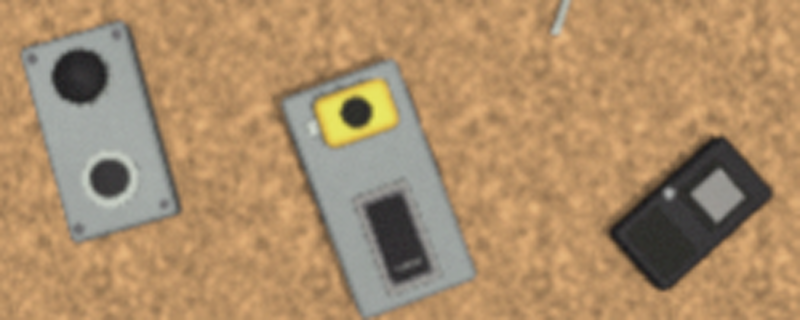

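The crop shows the rocker with its tape measure behind it, the remote with its key at its far right end, and the station with the start button (ringed) nearest the robot. Zero-depth pixels spoiled the fits, so I filter them out.

```bash
python3 - <<'E'
from h import *
rois={"top":{"box":(300,180,375,275),"rem":(405,205,468,265),"sta":(222,172,280,250)},
"scene":{"box":(245,140,335,228),"rem":(158,180,220,240),"sta":(345,138,422,215)}}
lo={"box":.05,"rem":.024,"sta":.043}
mm=lambda q:cv2.minAreaRect((q[:,:2]*1000).astype(np.float32))
for n in("top","scene"):
    c=dict(np.load(n+".npz")); W=cloud(c); 
    for k,(a,b,e,d) in rois[n].items():
        p=W[b:d,a:e].reshape(-1,3); p=p[p[:,2]<.12]
        r=mm(p[p[:,2]>lo[k]]); print(n,k,[np.round(x,1) for x in r])
        if k=="rem": q=p[p[:,2]>.038]; print(" key",q.mean(0).round(4),len(q),mm(q))
        if k=="sta":
            q=p[p[:,2]>.058]; lab=cv2.kmeans(q[:,:2].astype(np.float32),2,None,(3,50,1e-6),5,0)
            for i in(0,1): g=q[lab[1][:,0]==i]; print(" btn",g.mean(0).round(4),np.round(cv2.minEnclosingCircle((g[:,:2]*1000).astype(np.float32))[0],1),len(g),g[:,2].max().round(3))
        if k=="box": 
            q=p[p[:,2]>.063]; t=np.radians(21.2); x=(q[:,:2]-[.5368,.0235])@[np.cos(t),np.sin(t)]; g=q[x<0]; print(" rocker",mm(g),"tape",mm(q[x>.03])[0],"raised x",x[(x<0)&(q[:,2]>.074)].mean(), g[:,2].max())
E
python3 -c "
from plant import bot;o=bot.observe();print(o['eef_rot'],o['ee_pos'],o['clock'])"
```

```text
top box [array([536.6,  23.3]), array([187.2, 100. ]), np.float64(21.3)]
 rocker ((497.5060119628906, 8.116939544677734), (77.47062683105469, 42.68147277832031), 19.381214141845703) tape (593.3877563476562, 46.203712463378906) raised x -0.057724156869206115 0.08865343906782308
top rem [array([ 519.1, -233. ]), array([ 68.5, 125.7]), np.float64(41.4)]
 key [ 0.5338 -0.2498  0.0427] 157 ((533.4275512695312, -250.1851348876953), (32.95494079589844, 32.61668395996094), 43.94635772705078)
top sta [array([582.3, 251. ]), array([162.9,  90.4]), np.float64(16.8)]
 btn [0.5457 0.2388 0.0627] [544.7 236.8] 118 0.068
 btn [0.6234 0.2622 0.071 ] [623.5 263.8] 240 0.08
scene box [array([537.3,  24.2]), array([191.9, 101.6]), np.float64(21.0)]
 rocker ((497.3764343261719, 13.743278503417969), (80.27374267578125, 53.09068298339844), 20.61945343017578) tape (595.673095703125, 48.36264419555664) raised x -0.05485026197684094 0.08637360464252519
scene rem [array([ 518., -232.]), array([ 69.1, 123.6]), np.float64(41.6)]
 key [ 0.5334 -0.2482  0.0437] 168 ((532.514404296875, -248.5875244140625), (33.55175018310547, 31.394306182861328), 43.749420166015625)
scene sta [array([570.5, 296.1]), array([166. , 184.3]), np.float64(15.6)]
 btn [0.6291 0.2628 0.0731] [626.  265.6] 237 0.083
 btn [0.5456 0.24   0.0638] [547.8 240.6] 125 0.071
[-7.83261540e-04  9.82116026e-01  1.88275051e-01 -5.75313903e-05] [ 0.21250881 -0.53378571  0.21872108] 0.1
```

move_arm --pt "0 0 0 22 -20 0 -1" --pt "0 0 0 22 -20 0 -1" --pt "0 0 0 22 -20 0 -1" --pt "0 0 0 22 -20 0 -1" --pt "0 0 0 22 -20 0 -1" --newtons 10

```text
clock: 0.72
ee_pos: [0.3434, -0.2646, 0.2193]
eef_rot: [-0.0, 0.982, 0.189, 0.0]
force: [0.1, -0.3, -0.0]
gripper_width: 0.0475
```

move_arm --pt "0 0 0 22.1 -19.7 0 -1" --pt "0 0 0 22.1 -19.7 0 -1" --pt "0 0 0 22.1 -19.7 0 -1" --pt "0 0 0 22.1 -19.7 0 -1" --pt "0 0 0 22.1 -19.7 0 -1"

```text
clock: 1.35
ee_pos: [0.476, 0.0002, 0.2192]
eef_rot: [-0.0, 0.982, 0.189, -0.0]
force: [0.3, -0.4, -0.2]
gripper_width: 0.0004
```

move_arm --pt "0 0 0 0 0 4 -1" --pt "0 0 0 0 0 8 -1" --pt "0 0 0 0 0 10 -1" --pt "0 0 0 0 0 10 -1"

```text
clock: 1.85
ee_pos: [0.4739, -0.002, 0.1178]
eef_rot: [-0.001, 0.982, 0.188, -0.002]
force: [0.3, -0.1, 0.2]
gripper_width: 0.0008
```

```bash
python3 - <<'E'
from h import *
c=cap("wrist"); save(c,"w1.png"); o=bot.observe(); print(o['ee_pos'],o['force'],o['gripper_width'])
T=c["camera_from_world"]
for p in([.4761,.0001,.080],list(np.array(o['ee_pos'])-[0,0,.014])):
    q=T[:3,:3]@p+T[:3,3]; print(cv2.projectPoints(q.reshape(1,3),np.zeros(3),np.zeros(3),K(c),np.array([c["k1"],0,0,0.]))[0])
E
```

```text
[ 0.47513868 -0.00226529  0.1190447 ] [ 0.23513248 -0.48490578  0.73209122] 0.00034253012362931134
[[[320.584461   228.05944869]]]
[[[323.05832503 244.94579997]]]
```

View pics/w1.png

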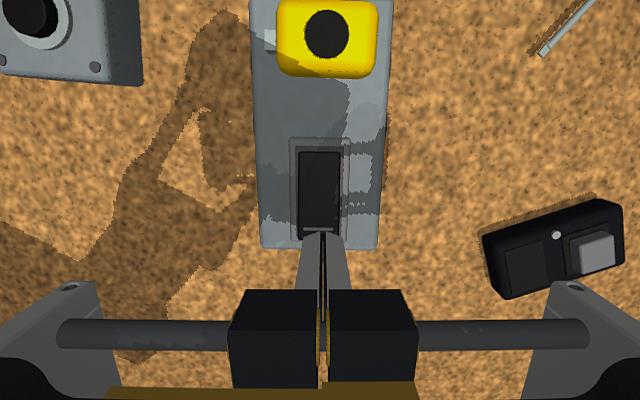

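Fingertips are lined up on the rocker's mid-line (rocker columns 299–340, tips at about 323, row 237). Pressing.

move_arm --pt "0 0 0 0.2 -0.2 1.0 -1" --pt "0 0 0 0.2 -0.2 2.0 -1" --pt "0 0 0 0.2 -0.2 2.4 -1" --pt "0 0 0 0.2 -0.2 2.8 -1" --pt "0 0 0 0.2 -0.2 3.1 -1"

```text
clock: 2.52
ee_pos: [0.4749, -0.0002, 0.0885]
eef_rot: [0.0, 0.982, 0.189, -0.002]
force: [-4.3, -2.1, 6.1]
gripper_width: 0.0002
```

Tip at 74.5 mm, still tipping with 6 N. I go on in small steps.

move_arm --pt "0 0 0 0 0 0.2 -1" --pt "0 0 0 0 0 0.3 -1" --pt "0 0 0 0 0 0.4 -1" --pt "0 0 0 0 0 0.4 -1"

```text
clock: 3.02
ee_pos: [0.4747, -0.0003, 0.0849]
eef_rot: [0.0, 0.982, 0.189, -0.002]
force: [-5.2, -1.3, 7.7]
gripper_width: 0.0001
```

move_arm --pt "0 0 0 0 0 0.1 -1" --pt "0 0 0 0 0 0.2 -1" --pt "0 0 0 0 0 0.3 -1" --pt "0 0 0 0 0 0.3 -1"

```text
clock: 3.52
ee_pos: [0.4747, -0.0004, 0.0836]
eef_rot: [0.0, 0.982, 0.189, -0.002]
force: [-8.4, -1.0, 20.6]
gripper_width: 0.0002
```

move_arm --pt "0 0 0 0 0 0.2 -1" --pt "0 0 0 0 0 0.2 -1" --pt "0 0 0 0 0 -3 -1" --pt "0 0 0 0 0 -8 -1" --pt "0 0 0 0 0 -8 -1"

```text
clock: 4.15
ee_pos: [0.4797, -0.0002, 0.1651]
eef_rot: [0.002, 0.982, 0.188, 0.004]
force: [0.5, 0.1, -0.9]
gripper_width: 0.0003
```

```bash
python3 - <<'E'
from h import *
c=cap("wrist"); save(c,"w2.png"); o=bot.observe(); print(o['ee_pos'],o['eef_rot'],o['force'],o['clock'])
W=cloud(c); d=W.reshape(-1,3); t=np.radians(21.2); R=np.array([[np.cos(t),-np.sin(t)],[np.sin(t),np.cos(t)]])
b=(d[:,:2]-[.537,.0237])@R
for x in range(-76,-4,6):
    m=(abs(b[:,0]*1000-x)<3)&(abs(b[:,1])<.01)&(d[:,2]<.1); print(x,m.sum(),np.median(d[m,2]).round(4) if m.any() else None)
# key
m=(abs(d[:,0]-.533)<.04)&(abs(d[:,1]+.249)<.04)&(d[:,2]>.038)&(d[:,2]<.06); q=d[m]; print("key",q.mean(0),cv2.minAreaRect((q[:,:2]*1000).astype(np.float32)))
E
```

```text
[4.77924714e-01 7.20941375e-05 1.62949532e-01] [7.54343483e-04 9.82121117e-01 1.88237196e-01 2.07381112e-03] [-0.36444211 -0.01205373 -0.74844889] 4.2
-76 99 0.0635
-70 108 0.0675
-64 124 0.069
-58 126 0.0705
-52 128 0.0722
-46 139 0.0736
-40 140 0.0753
-34 139 0.0768
-28 158 0.0781
-22 147 0.0799
-16 166 0.0812
-10 224 0.0633
key [ 0.53141083 -0.24681131  0.0436381 ] ((531.1688842773438, -249.07791137695312), (31.98633575439453, 33.16573715209961), 42.090415954589844)
```

View pics/w2.png

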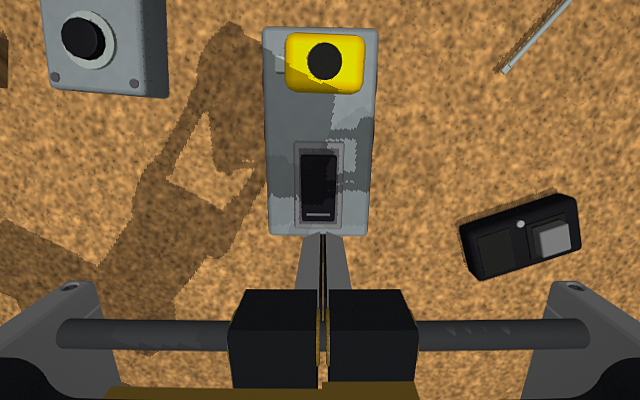

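Rocker plate slope measures 0.254 rad the other way, so it is fully on. The view also shows the plate's near end (308–338, 215) down, and tape and remote unmoved. Now the key.

move_arm --pt "0 0 0 -4 25.2 0 -1" --pt "0 0 0 -4 25.2 0 -1" --pt "0 0 0 -4 25.2 0 -1" --pt "0 0 0 -4 25.2 0 -1" --pt "0 0 0 -4 25.2 0 -1"

```text
clock: 4.82
ee_pos: [0.5326, -0.2525, 0.159]
eef_rot: [-0.0, 0.983, 0.186, -0.001]
force: [-0.3, 0.2, 0.4]
gripper_width: 0.0006
```

move_arm --pt "0 0 0 0 0 4 -1" --pt "0 0 0 0 0 6.5 -1" --pt "0 0 0 0 0 7.5 -1" --pt "0 0 0 0 0 7.5 -1" --pt "0 0 0 0 0 7.5 -1"

```text
clock: 5.45
ee_pos: [0.5334, -0.2487, 0.0874]
eef_rot: [0.001, 0.982, 0.188, 0.001]
force: [0.1, 0.6, 0.0]
gripper_width: 0.0004
```

move_arm --pt "0 0 0 0 0 2 -1" --pt "0 0 0 0 0 2.6 -1" --pt "0 0 0 0 0 3.0 -1" --pt "0 0 0 0 0 3.3 -1" --pt "0 0 0 0 0 3.5 -1"

```text
clock: 6.08
ee_pos: [0.5329, -0.2487, 0.0521]
eef_rot: [0.0, 0.982, 0.188, 0.0]
force: [-1.7, 0.4, 12.7]
gripper_width: 0.0005
```

move_arm --pt "0 0 0 0 0 0.1 -1" --pt "0 0 0 0 0 0.2 -1" --pt "0 0 0 0 0 0.3 -1" --pt "0 0 0 0 0 0.3 -1"

```text
clock: 6.58
ee_pos: [0.533, -0.2487, 0.052]
eef_rot: [0.001, 0.982, 0.188, 0.001]
force: [-4.3, 3.5, 21.1]
gripper_width: 0.0005
```

Tip stops at 38 mm with force rising, so it is against the stop. Lift and check.

move_arm --pt "0 0 0 0 0 -2 -1" --pt "0 0 0 0 0 -7 -1" --pt "0 0 0 0 0 -12 -1" --pt "0 0 0 0 0 -12 -1" --pt "0 0 0 0 0 -12 -1"

```text
clock: 7.2
ee_pos: [0.5324, -0.2485, 0.1679]
eef_rot: [-0.0, 0.982, 0.188, -0.0]
force: [-0.1, -0.2, -0.0]
gripper_width: 0.0004
```

```bash
python3 - <<'E'
from h import *
o=bot.observe(); print(o['ee_pos'],o['force'],o['clock'])
for n in("scene","wrist"):
    c=cap(n); save(c,n+"3.png"); d=cloud(c).reshape(-1,3)
    m=(abs(d[:,:2]-[.533,-.249]).max(1)<.01)&(d[:,2]<.08); print(n,"key z",m.sum(),np.median(d[m,2]))
    if n=="scene":
        p=cloud(c)[180:240,158:220].reshape(-1,3); p=p[(p[:,2]>.024)&(p[:,2]<.06)]; print(cv2.minAreaRect((p[:,:2]*1000).astype(np.float32)))
E
```

```text
[ 0.53236976 -0.24852857  0.16789074] [-0.06571155 -0.15797687 -0.01935593] 7.2
scene key z 62 0.03785396610150493
((518.3701171875, -231.81478881835938), (69.11886596679688, 123.33907318115234), 41.13492202758789)
wrist key z 361 0.038248409122978666
```

Key is at 38 mm (fully in), and the remote has not moved. Now the start button.

move_arm --pt "0 0 0 9.6 -22.4 0 -1" --pt "0 0 0 9.6 -22.4 0 -1" --pt "0 0 0 9.6 -22.4 0 -1" --pt "0 0 0 9.6 -22.4 0 -1" --pt "0 0 0 9.6 -22.4 0 -1"

```text
clock: 7.92
ee_pos: [0.5378, -0.0013, 0.1669]
eef_rot: [-0.001, 0.982, 0.191, -0.001]
force: [0.2, -0.9, 0.7]
gripper_width: 0.0003
```

move_arm --pt "0 0 0 9.6 -22.4 0 -1" --pt "0 0 0 9.6 -22.4 0 -1" --pt "0 0 0 9.6 -22.4 0 -1" --pt "0 0 0 9.6 -22.4 0 -1" --pt "0 0 0 9.6 -22.4 0 -1"

```text
clock: 8.55
ee_pos: [0.5454, 0.2408, 0.1668]
eef_rot: [-0.0, 0.982, 0.19, -0.001]
force: [-0.1, 0.6, 0.3]
gripper_width: 0.0007
```

```bash
python3 - <<'E'
from h import *
c=cap("wrist"); save(c,"w4.png"); o=bot.observe(); print(o['ee_pos'],o['eef_rot'],o['force'],o['clock'])
d=cloud(c).reshape(-1,3); q=d[(abs(d[:,:2]-[.5455,.2395]).max(1)<.028)&(d[:,2]>.059)&(d[:,2]<.08)]
print(len(q),q.mean(0),cv2.minEnclosingCircle((q[:,:2]*1000).astype(np.float32)))
E
```

```text
[0.54523864 0.23859119 0.16691298] [ 7.17203512e-04  9.81912225e-01  1.89331638e-01 -1.18240628e-03] [ 0.65122808 -1.09851223 -0.5092867 ] 8.6
832 [0.54340907 0.24137094 0.06404383] ((542.480712890625, 241.26870727539062), 15.918390274047852)
```

View pics/w4.png

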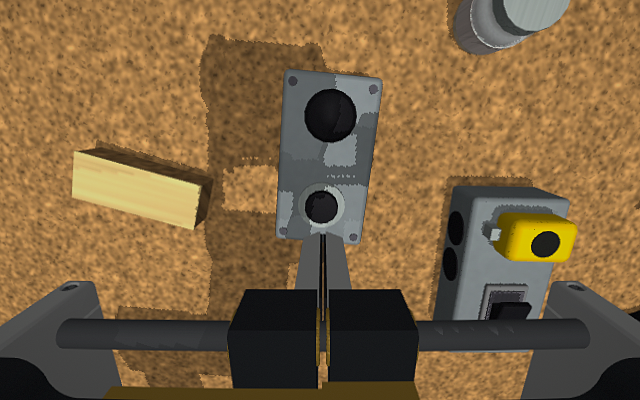

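The button sits at (320,206), just ahead of the fingertips, and measures (0.543, 0.241). I shift about 2 mm and press.

move_arm --pt "0 0 0 -0.1 -0.2 3 -1" --pt "0 0 0 -0.1 -0.2 6 -1" --pt "0 0 0 -0.1 -0.2 7.5 -1" --pt "0 0 0 -0.1 -0.2 8.2 -1" --pt "0 0 0 -0.1 -0.2 8.2 -1"

```text
clock: 9.22
ee_pos: [0.5442, 0.2394, 0.0865]
eef_rot: [0.0, 0.982, 0.188, 0.0]
force: [-0.1, -0.7, 0.3]
gripper_width: 0.0003
```

move_arm --pt "0 0 0 0 0 0.5 -1" --pt "0 0 0 0 0 0.8 -1" --pt "0 0 0 0 0 1.1 -1" --pt "0 0 0 0 0 1.3 -1" --pt "0 0 0 0 0 1.4 -1"

```text
clock: 9.85
ee_pos: [0.5441, 0.2402, 0.0728]
eef_rot: [-0.0, 0.982, 0.188, 0.0]
force: [-0.5, -0.2, 4.2]
gripper_width: 0.0005
```

move_arm --pt "0 0 0 0 0 0.1 -1" --pt "0 0 0 0 0 0.2 -1" --pt "0 0 0 0 0 0.3 -1" --pt "0 0 0 0 0 0.3 -1"

```text
clock: 10.35
ee_pos: [0.5441, 0.2402, 0.0719]
eef_rot: [-0.0, 0.982, 0.188, 0.001]
force: [-3.1, -1.2, 16.3]
gripper_width: 0.0005
```

Tip at 58 mm with 16 N. Lift and check.

move_arm --pt "0 0 0 0 0 0.2 -1" --pt "0 0 0 0 0 0.2 -1" --pt "0 0 0 0 0 -3 -1" --pt "0 0 0 0 0 -9 -1" --pt "0 0 0 0 0 -12 -1"

```text
clock: 10.98
ee_pos: [0.5448, 0.2405, 0.192]
eef_rot: [-0.0, 0.982, 0.188, 0.002]
force: [0.4, -0.6, -0.6]
gripper_width: 0.0008
```

move_arm --pt "0 0 0 -6 0 -2 -1" --pt "0 0 0 -10 0 -4 -1" --pt "0 0 0 -10 0 -4 -1" --pt "0 0 0 -10 0 -4 -1"

```text
clock: 11.48
ee_pos: [0.4514, 0.2033, 0.229]
eef_rot: [-0.0, 0.982, 0.188, 0.0]
force: [0.1, 0.3, -0.4]
gripper_width: 0.0004
```

```bash
python3 - <<'E'
from h import *
o=bot.observe(); print(o['ee_pos'],o['force'],o['clock'],abs(np.array(o['joint_vel'])).max())
t=np.radians(21.2); R=np.array([[np.cos(t),-np.sin(t)],[np.sin(t),np.cos(t)]])
for n in("scene","wrist","top"):
    c=cap(n); save(c,n+"5.png"); d=cloud(c).reshape(-1,3); d=d[d[:,2]<.1]
    for k,p,r in(("start",(.544,.2405),.01),("key",(.533,-.249),.01),("mush",(.6235,.263),.006),("tape",(.593,.0445),.012)):
        m=np.hypot(*(d[:,:2]-p).T)<r; print(n,k,m.sum(),np.median(d[m,2]).round(4) if m.any() else None)
    b=(d[:,:2]-[.537,.0237])@R; m=(b[:,0]>-.066)&(b[:,0]<-.02)&(abs(b[:,1])<.009)
    if m.sum()>9: print(n,"rocker slope",np.polyfit(b[m,0],d[m,2],1)[0].round(3))
E
```

```text
[0.45138728 0.20328464 0.2290313 ] [ 0.09799455  0.32924773 -0.39767806] 11.475 0.02575656583495382
scene start 41 0.059
scene key 45 0.0384
scene mush 17 0.0769
scene tape 67 0.0914
scene rocker slope 0.263
wrist start 283 0.0582
wrist key 0 None
wrist mush 137 0.0763
wrist tape 458 0.0911
wrist rocker slope 0.251
top start 47 0.0573
top key 45 0.0369
top mush 18 0.075
top tape 72 0.09
top rocker slope 0.264
```

View pics/scene5.png

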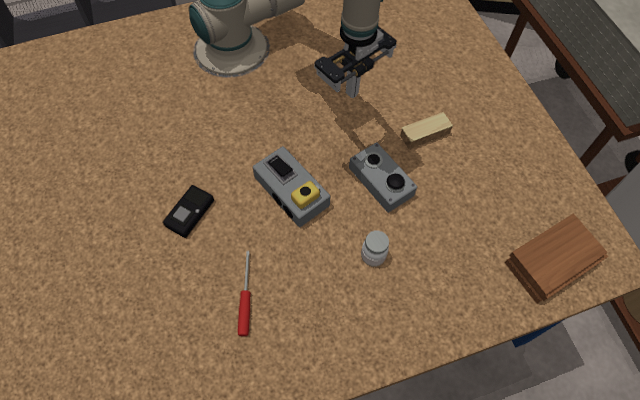

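All three controls are in. The scene view shows the remote (189,211), tape (305,194), jar (376,248), screwdriver (245,300) and offcut (427,127) where they were, with the arm clear. Handing in.

```bash
python3 -c "
from plant import bot; print(bot.sign_off())"
```

```text
the job is handed in; nothing more can be done
None
```

I pressed the rocker, the remote's key and the start button in the order asked, all with the closed fingertips, and handed the job in at about 11.6 s. The highest force I read after a move was about 23 N, but I have no readings between them.

- **Rocker:** the plate now slopes 0.25–0.26 rad the other way, which is fully on.
- **Remote key:** its top measures 37–38 mm above the bench, fully in. Right after the press the remote measured within 1 mm of where it lay before, and it looked the same in the last picture.
- **Start button:** its top measures 57–59 mm, against 58 mm when fully in. The spread is within the cameras' 2 mm calibration.
- **Left alone:** the mushroom stop (75–77 mm) and the tape measure (90–91 mm) are at their original heights. In the last picture the jar, screwdriver and offcut look unmoved, and the arm was clear of everything.

The wrist camera could not see the key from the final pose, so the last key check rests on the scene and top cameras. No check failed or disagreed.

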